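# Load a hook hanger onto the bench tool rail

## Robot

A 7-joint arm with a two-finger parallel gripper is mounted at the origin on the work surface. World frame = base frame: x ahead of the robot, y to its left, z up, the work surface at z = 0. Lengths are in mm, angles in rad, forces in N, time in s.
With the tool pointing down it reaches from about 425 to 950 mm from the base axis. Payload 16.7 kg.
Tool frame: the origin (TCP) lies between the finger pads; the fingertips stand ahead of it and the grasp point (between the pads) is the TCP (ctrl.tcp_to_tips is the z of the fingertips in the tool frame, in mm); z points along the fingers, y is the line along which they close (so a half turn about z gives the same grasp; the last joint's range is limited). The gripper opens to 94 mm and grips with 3 to 60 N. Pads are 16 mm wide; open, the fingers measure 119 mm over their backs; the gripper's body (75 mm by 177 mm) begins 78 mm behind the grasp point.
Start: joints at [1.165, 0.426, 0.074, 1.606, -0.034, 1.111, -0.067], TCP at [171.411, -652.835, 224.467] pointing down, gripper open.
Joint ranges: [-2.85, 2.85], [-0.5, 2.14], [-1.23, 1.37], [0.21, 2.46], [-1.02, 4.16], [0.16, 2.05], [-2.73, 2.73]. Speed limits (rad/s): [1.89, 1.89, 2.39, 2.39, 3.01, 3.01, 3.01].

## Interface

Orientations are given as a unit quaternion [x, y, z, w].
In Python, from station import ctrl gives the robot as it stands.
- The arm moves only by the tool servo_tool, never from a script. Its argument "commands" is a list of rows, each an object with "offset": the shift along the tool's x, y, z in cm, a list of three; "angular": the turn, a rotation vector about the tool's x, y, z in degrees, a list of three; "jaw": the gripper's target within -1 to 1 (fully open at 1, half-way at 0, shut at -1). In form: [{"offset": [tx, ty, tz], "angular": [wx, wy, wz], "jaw": jaw}, ...]. A call has 1 to 8 rows; each row shifts and turns the commanded pose from where the row before left it, along the tool's axes as they then stand; what a row does not reach is not made up. A row lasts 1/8 s, in which the tool goes at most 62.5 mm and 10.7 degrees, less where a joint would pass 70% of its speed; a pose out of reach is approached as far as the arm can. A call is refused whole if a number of a shift passes 6.25 or a number of a turn 10.7, either way. A call with a gripper value outside its range is refused whole. The fingers move at their own pace and stop on an object; the grip force is fixed at half the most. Time passes only in rows, so rows that do not move let the fingers close. It gives the time, the measured TCP pose, the force, the opening and the grip force at its end, in the units of the state.
- ctrl.state(): the state, without advancing time (a new reading comes with each control period).
- ctrl.camera(name): name is "side" or "top" or "wrist"; returns a dict with "image" (420x560x3 uint8, red, green, blue), "z_map" (420x560 float32, mm along the optical axis (not along the pixel's ray), 0 where there is no reading), "mtx" (3x3 intrinsics, pixels), "cam_to_world" (4x4, takes a point from camera to world coordinates); the wrist camera has in their place "T_tool_cam" (4x4, takes a point from camera to tool coordinates, whose origin is the TCP and whose axes are the flange's). Camera axes: x right, y down, z forward; pixel columns grow to the right and rows downward; lengths in mm; the calibration is good to about 2 mm. A picture is of the moment at which its call begins: read the wrist's pose just before it.
- ctrl.close_job(): hands the job in; it is judged then, once.
The state is a dict: "t": time; "joint_positions": joint angles; "qd": joint speeds; "effort": joint torques, N m; "ee_pos": TCP position; "tool_rot": TCP orientation; "ft_force": force on the tool from outside, world axes, zero at the start; "torque": the same for the moment, N m; "gripper_width": finger opening in mm; "grip_force": force on a finger pad.
Only numpy, scipy, OpenCV 4.12 (cv2) and the standard library are available. Lean on these libraries where they do the work, as an engineer would, in place of code of your own. Each camera call takes 0.05 s, during which the arm holds its last target. There are 200 camera calls.

## Task

Take the hanger with the hook from the bench, thread it onto the open, pointed end of the tool rail with its hook on the side away from the spring catch, and slide it along until the catch has snapped out behind it and holds it against the sprung buffer. Ease it in by feel, without ramming or forcing it on the rail, then let go; leave the other things on the bench where they are.

Things in the scene. Friction and masses are not known exactly. Their poses are not given: they have to be found in the camera images.
- hanger_fin (a point): Middle of the grip fin of the hook hanger, an aluminium C-shaped saddle (43 mm along its x, 50 mm along y, 75 mm high, 0.3 kg) standing upright, dark hook on its -x side. The fin is 12 mm thick along x, 30 mm long along y, and reaches 25 mm above this point and 25 mm below it, down to the saddle's 8 mm top plate. The hanger's underside is 50 mm below this point.
- hook_tip (a point): Tip of the hanger's hook, 56 mm to the hanger's -x side and 30 mm below the fin's middle; the hook is an 8 mm rod that leaves the saddle at the middle of its length.
- hanger: The same hanger; origin under its centre, axes as for the fin. The channel through it along y, open at both ends, is 33 mm wide and 11 mm high, from 6 to 17 mm above the underside; its floor is two lips with a 16 mm gap between them for the rail's web. The saddle's two ends are at y = -25 and +25 mm.
- rail: Fixed steel T-section tool rail; origin on the bench under its mouth, 270 mm long along its +y. Cap 30 mm wide (x), z = 82 to 90 mm, on a 10 mm web and a 60 mm wide foot; before the mouth a pointed nose, 6 mm thick, tapers to y = -15 mm. The hanger has 1.5 mm of play to each side and 3 mm in height; riding on the cap its fin's middle is at x = 0, z = 123 mm.
- stop_mid (a point): Point on the rail, at x = 0, y = 185, z = 98 mm of it, near its far end. A grey end stop is clamped there, but its place is not measured: the buffer's free face lies anywhere up to 30 mm before or behind this point. Its block begins 18 mm behind that face, up to 121 mm above the bench; its arm, 96 mm high, reaches 74 mm before that face, 34 to 63 mm to the rail's +x side.
- catch (a joint): Spring catch, a steel nose on the arm: 0 when out, grows (m, to 0.010) as pushed aside to the rail's +x. Its ramp, 67 to 51 mm before the buffer's free face, lets the hanger push it aside by 4 to 7 mm, which takes about 2 to 4 N along the rail. Its square back, 47 mm before that face, snaps out behind the hanger once the hanger has pressed the buffer in by about 3 mm.
- buffer (a joint): Rubber buffer on a spring, over the cap: 0 when free, grows (m) as it is pressed along the rail's +y, about 0.9 N per mm, damped, so some 4 to 8 N of push in all shuts the catch; it bottoms hard at 0.008. With the hanger held by the catch it stays pressed by about 3 mm.
- carrier_mid (a point): Bystander: another, wider saddle, 60 mm wide and 70 mm long, with a low fin and no hook; 51 mm high in all; this point is 25 mm above its underside.
- tape: Bystander: tape measure, 72 x 30 x 55 mm; origin under its centre.
- jar: Bystander: small jar, 56 mm across and 55 mm high; origin under its centre.
- can: Bystander: can, 90 mm across and 110 mm high; origin under its centre.
- wrench: Bystander: wrench lying flat; origin under its centre.
- square: Bystander: try square with a wooden stock, lying flat, 100 x 170 mm; origin at its corner.
Mind the look-alikes: they are no part of the job. Leave any orange or purple look-alike of the hanger alone.

How it is judged (in metres and radians):
On the way, in this order (a step that is already met when the one before it is completed fails the run):
1. the hanger is threaded onto the rail at its open end, hook on the side away from the catch, not yet at the end stop (x of hanger_fin in the frame of rail between -0.006 and 0.006 m and z of hanger_fin in the frame of rail between 0.117 and 0.13 m and y of hanger_fin in the frame of rail between 0.015 and 0.1 m and x of hook_tip in the frame of rail below -0.03 m), for 0.1 s.
2. the hanger is pushing the catch aside (x of hanger_fin in the frame of rail between -0.006 and 0.006 m and z of hanger_fin in the frame of rail between 0.117 and 0.13 m and value of joint catch above 0.002 m), for 0.1 s.
At the end, for the whole second after the job is handed in: Released and at rest on the rail (fin's middle within 6 mm of the rail's middle, 117 to 130 mm high), hook on the side away from the catch, over 120 mm in from the mouth; catch out behind it (pushed under 2 mm); buffer still pressed by 1.5 to 7 mm (x of hanger_fin in the frame of rail between -0.006 and 0.006 m and z of hanger_fin in the frame of rail between 0.117 and 0.13 m and y of hanger_fin in the frame of rail above 0.12 m and x of hook_tip in the frame of rail below -0.03 m and value of joint catch below 0.002 m and value of joint buffer between 0.0015 and 0.007 m and linear speed of hanger below 0.02 m/s); the robot touches nothing.
It fails at once if the hanger is pressed on the rail or its end stop with more than 35 N (contact force between hanger and rail above 35 N).
It fails at once if a bystander is moved by more than 30 mm (distance of any of carrier_mid, tape, jar, can, wrench, square from where it was at the start of the episode above 0.03 m).
It also fails if it takes over 64 s, if anything falls off the work surface, if the arm or the gripper's body presses on something with over 40 N, if the wrist force passes 120 N, or if a joint passes its speed limit or range.

## Working session

There is one attempt and no reset: what is moved stays moved. The work goes in short steps, Python scripts to look and compute and a tool call to move; the robot and the scene stay as the last step left them, time stands still between calls to the robot, and variables do not carry over. Pictures are saved under pics/ and viewed, at most 10 in all, crops included, and the job is handed in when it is done.

Besides the shell and the picture viewer there is one more tool, called as name(argument=value, ...) on one line, values as JSON. servo_tool: Moves the arm, as the interface text tells. Its arguments: {"type":"object","properties":{"commands":{"type":"array"}},"required":["commands"]}

```bash
mkdir -p pics
cat > h.py <<'E'
import numpy as np, cv2
from station import ctrl
from scipy.spatial.transform import Rotation as R
def shot(n):
    s=ctrl.state(); c=ctrl.camera(n)
    if n=='wrist':
        T=np.eye(4);T[:3,:3]=R.from_quat(s['tool_rot']).as_matrix();T[:3,3]=s['ee_pos']
        M=T@np.array(c['T_tool_cam'])
    else: M=np.array(c['cam_to_world'])
    z=c['z_map'];K=np.array(c['mtx']);v,u=np.mgrid[:z.shape[0],:z.shape[1]]
    P=np.stack([(u-K[0,2])/K[0,0]*z,(v-K[1,2])/K[1,1]*z,z],-1)@M[:3,:3].T+M[:3,3]
    P[z==0]=np.nan
    return c['image'][:,:,::-1].copy(),P,M,K
E
python3 - <<'E'
from h import *
import pickle
d={}
for n in('top','side','wrist'):
    d[n]=shot(n); 
pickle.dump(d,open('d0.pkl','wb'))
im=np.hstack([cv2.resize(d[n][0],(400,300)) for n in('top','side')]); im=np.vstack([im,np.hstack([cv2.resize(d['wrist'][0],(400,300)),np.zeros((300,400,3),np.uint8)])])
cv2.imwrite('pics/a.png',im)
print(ctrl.state(), ctrl.tcp_to_tips)
for n in d: print(n,d[n][2].round(2).tolist(),d[n][3].tolist())
E
```

```text
{'t': 0.15, 'joint_positions': array([ 1.16447213,  0.4265745 ,  0.07387406,  1.60639484, -0.03412977,
        1.11081536, -0.06707473]), 'qd': array([ 6.24914543e-04, -3.58067742e-04,  6.45548168e-05, -2.31077713e-03,
        5.47698299e-04,  4.67808747e-04, -7.02233578e-04]), 'effort': array([ 4.05869563e-03, -9.36276698e+01,  3.66894476e+00, -4.54424858e+01,
       -4.87744238e-02,  1.79266086e-02, -1.10772072e-05]), 'ee_pos': array([ 171.36163185, -652.58288835,  223.97498974]), 'tool_rot': array([ 9.91768574e-01,  1.28042487e-01, -7.86150801e-05, -4.59727699e-04]), 'ft_force': array([-0.07987323, -0.82440432, -0.32800134]), 'torque': array([-0.0180136 ,  0.00431275, -0.0513744 ]), 'grip_force': 0.0, 'gripper_width': 93.95106310478343} 19.0
top [[-0.02, -0.99, 0.12, 412.89], [-1.0, 0.02, -0.01, 22.8], [0.01, -0.12, -0.99, 1339.95], [0.0, 0.0, 0.0, 1.0]] [[456.09850826442914, 0.0, 274.5461199345942], [0.0, 456.09850826442914, 212.95611801796835], [0.0, 0.0, 1.0]]
side [[-0.99, -0.11, 0.12, 360.44], [-0.16, 0.67, -0.73, 1344.43], [-0.0, -0.74, -0.68, 1332.28], [0.0, 0.0, 0.0, 1.0]] [[543.1166971800701, 0.0, 284.2112951093415], [0.0, 543.1166971800701, 210.17670581228813], [0.0, 0.0, 1.0]]
wrist [[0.25, -0.94, -0.24, 239.27], [-0.97, -0.25, -0.06, -634.41], [-0.0, 0.25, -0.97, 384.01], [0.0, 0.0, 0.0, 1.0]] [[377.7342277515783, 0.0, 280.64725133009586], [0.0, 377.7342277515783, 208.95290373345364], [0.0, 0.0, 1.0]]
```

View pics/a.png

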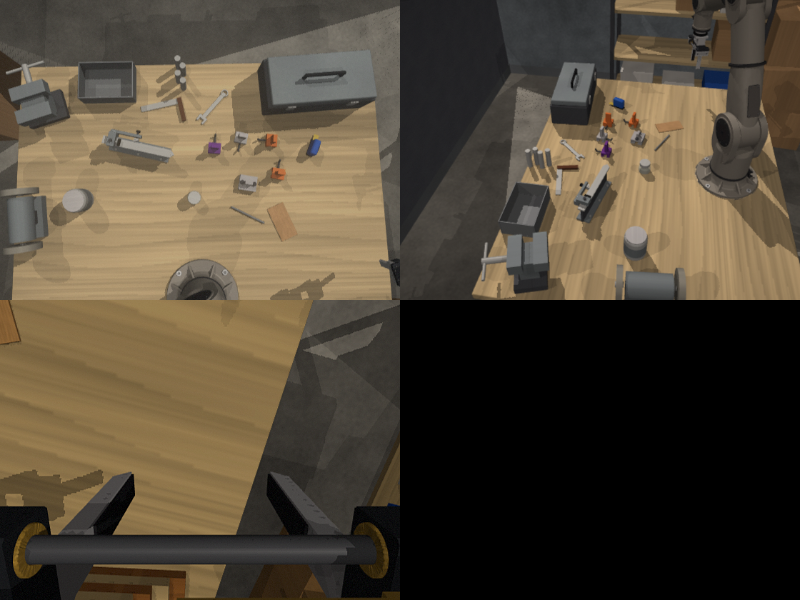

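The overview shows the rail at about (138,147) in the top picture. Grey saddles stand at (240,138) and (247,183), with orange and purple look-alikes around them. I'll enlarge that area.

Run:
```python
import pickle
from h import *
d=pickle.load(open('d0.pkl','rb'))
t,P=d['top'][:2]; s,Q=d['side'][:2]
a=cv2.resize(t[170:280,130:400],None,fx=2.95,fy=2.95,interpolation=2)[:,:796]
b=cv2.resize(s[130:235,230:380],None,fx=2.6,fy=2.6,interpolation=2)
c=np.zeros((600,800,3),np.uint8);c[:a.shape[0],:a.shape[1]]=a;c[325:325+b.shape[0],:b.shape[1]]=b[:275]
cv2.imwrite('pics/b.png',c)
# clusters above table in hanger zone
for n,(I,X) in dict(top=(t,P),side=(s,Q)).items():
    m=(X[...,2]>15)&(X[...,2]<140)&(X[...,0]>350)&(X[...,0]<800)&(abs(X[...,1])<450)
    k,l,st,ce=cv2.connectedComponentsWithStats(m.astype(np.uint8))
    for i in range(1,k):
        if st[i,4]>40:
            q=X[l==i];hi=q[q[:,2]>q[:,2].max()-12]
            print(n,ce[i].round(),st[i,4],'max z',q[:,2].max().round(),'mid',((q.max(0)+q.min(0))/2).round(),'ext',np.ptp(q,0).round(),'top',hi.mean(0).round(), 'bgr',np.median(I[l==i],0))
```

```text
top [394. 147.] 1144 max z 140.0 mid [ 759. -355.   77.] ext [ 82. 190. 125.] top [ 738. -334.  133.] bgr [45. 50. 53.]
top [156. 138.] 542 max z 86.0 mid [792. 355.  50.] ext [ 15. 189.  70.] top [789. 353.  79.] bgr [55. 60. 63.]
top [187. 200.] 1513 max z 128.0 mid [601. 240.  72.] ext [113. 279. 112.] top [615. 336. 118.] bgr [138. 147. 151.]
top [337. 192.] 259 max z 80.0 mid [ 626. -173.   48.] ext [51. 57. 64.] top [ 625. -172.   74.] bgr [123. 131. 141.]
top [380. 195.] 262 max z 79.0 mid [ 612. -297.   47.] ext [52. 48. 64.] top [ 610. -296.   73.] bgr [ 54.   86.5 145.5]
top [300. 206.] 257 max z 80.0 mid [584. -60.  47.] ext [46. 50. 64.] top [585. -62.  74.] bgr [112.  70. 106.]
top [434. 210.] 74 max z 57.0 mid [ 564. -445.   36.] ext [33. 10. 41.] top [ 560. -446.   51.] bgr [69.5 57.  58. ]
top [389. 242.] 278 max z 82.0 mid [ 475. -316.   48.] ext [48. 53. 67.] top [ 474. -317.   74.] bgr [ 62. 102. 169.]
top [347. 255.] 518 max z 55.0 mid [ 439. -193.   35.] ext [67. 78. 39.] top [ 439. -192.   50.] bgr [133.5 143.  150. ]
top [120. 279.] 391 max z 116.0 mid [386. 44
[... 761 characters left out ...]
 [86. 89. 96.]
side [333. 191.] 239 max z 58.0 mid [ 437. -190.   37.] ext [70. 86. 43.] top [ 437. -190.   51.] bgr [ 99. 103. 110.]
side [289. 209.] 182 max z 83.0 mid [583. -60.  49.] ext [49. 51. 68.] top [582. -59.  75.] bgr [74. 31. 64.]
side [343. 232.] 259 max z 61.0 mid [384.  27.  38.] ext [53. 62. 46.] top [383.  30.  55.] bgr [102. 118. 129.]
side [267. 269.] 1389 max z 123.0 mid [599. 241.  69.] ext [114. 283. 108.] top [611. 340. 114.] bgr [ 96. 100. 103.]
side [200. 289.] 435 max z 87.0 mid [791. 354.  51.] ext [ 19. 191.  72.] top [786. 352.  79.] bgr [41. 41. 42.]
side [332. 319.] 61 max z 116.0 mid [379. 443. 109.] ext [55. 14. 15.] top [382. 444. 109.] bgr [155. 159. 168.]
```

View pics/b.png

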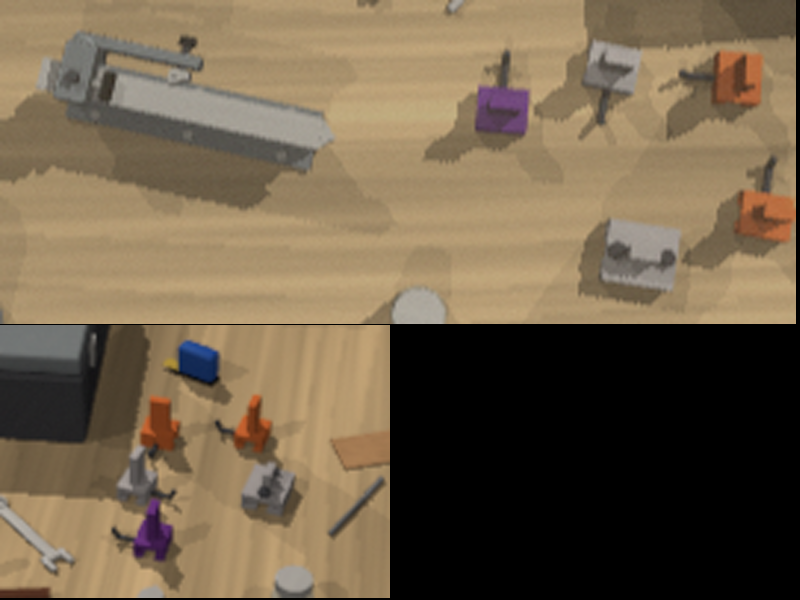

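The real hanger is the grey saddle at top pixel (337,192), world about (625,-172). It is 80 mm high and its dark hook points towards world -x. The grey one at (347,255) is low, wide and has no hook, so it is the carrier. The three orange and purple ones are decoys. The rail's catch is on the world +x side and its mouth at low y, so hanger and rail are nearly aligned already.

```bash
cat >> h.py <<'E'
def rail(X,z0=83,z1=97):
    m=(X[...,2]>z0)&(X[...,2]<z1)&(X[...,0]>520)&(X[...,0]<680)&(X[...,1]>60)&(X[...,1]<400)
    k,l,st,ce=cv2.connectedComponentsWithStats(m.astype(np.uint8));i=1+st[1:,4].argmax()
    q=X[l==i]; return q
def rel(x,y,z,yaw):
    s=ctrl.state();r=R.from_quat(s['tool_rot']);M=r.as_matrix()
    cy=np.degrees(np.arctan2(M[1,0],M[0,0]))
    print('tcp',s['ee_pos'].round(1),'yaw',cy.round(2),'tilt',np.degrees(M[:2,2]).round(2),'F',s['ft_force'].round(1),'w',round(s['gripper_width'],1),'t',s['t'])
    # tool-frame shift in cm in the present axes; turn about tool z in deg
    print('shift_cm',(M.T@(np.array([x,y,z])-s['ee_pos'])/10).round(2),'turn',round(-(yaw-cy),2))
E
python3 - <<'E'
import pickle
from h import *
d=pickle.load(open('d0.pkl','rb'))
for n in('top','side'):
    X=d[n][1]
    q=rail(X,80,97); q=q[(q[:,2]>82)&(q[:,2]<94)]
    # cap: exclude arm by iterating a line fit
    p=np.array([583,200.]);a=np.radians(99) 
    for _ in range(8):
        u=np.array([np.cos(a),np.sin(a)]);w=np.array([u[1],-u[0]])
        s=(q[:,:2]-p)@u;t=(q[:,:2]-p)@w
        g=abs(t)<22
        f=np.polyfit(s[g],t[g],1);a-=np.arctan(f[0]);p=p+w*f[1]
    print(n,'rail p',p.round(1),'yaw',np.degrees(a).round(1),'s',s[g].min().round(1),s[g].max().round(1),'n',g.sum(),'z',np.median(q[g,2]).round(1),'tip',(p+u*s[g].min()).round(1))
    h=X[(abs(X[...,0]-624)<60)&(abs(X[...,1]+171)<55)&(X[...,2]>12)]
    f=h[h[:,2]>55];pl=h[(h[:,2]>25)&(h[:,2]<50)]
    for nm,v in(('fin',f),('body',pl)):
        print(n,nm,len(v),cv2.minAreaRect(v[:,:2].astype(np.float32)),v[:,2].max())
rel(625,-172,260,90)
E
```

```text
top rail p [577.4 199.6] yaw 76.3 s -102.0 129.1 n 772 z 89.5 tip [553.4 100.5]
top fin 61 ((625.1546020507812, -172.22633361816406), (30.498159408569336, 13.08918285369873), 76.67503356933594) 80.26441934906461
top body 93 ((608.2134399414062, -168.20809936523438), (48.58901596069336, 76.7081527709961), 76.22000885009766) 48.51994490166226
side rail p [574.5 199.4] yaw 76.4 s -102.1 110.3 n 457 z 88.7 tip [550.5 100.2]
side fin 43 ((622.1388549804688, -170.51834106445312), (38.832923889160156, 12.645143508911133), 75.41796875) 80.45913110460856
side body 53 ((609.4654541015625, -162.9886016845703), (72.7269515991211, 38.753231048583984), 12.514891624450684) 49.803275410247124
tcp [ 171.4 -652.6  224. ] yaw 14.71 tilt [-0.02  0.05] F [-0.1 -0.8 -0.3] w 94.0 t 0.15
shift_cm [ 56.08 -34.96  -3.57] turn -75.29
```

servo_tool(commands=[{"offset":[0,0,0],"angular":[0,0,-10.3],"jaw":0},{"offset":[0,0,0],"angular":[0,0,-10.3],"jaw":0},{"offset":[0,0,0],"angular":[0,0,-10.3],"jaw":0},{"offset":[0,0,0],"angular":[0,0,-10.3],"jaw":0},{"offset":[0,0,0],"angular":[0,0,-10.3],"jaw":0},{"offset":[0,0,0],"angular":[0,0,-10.3],"jaw":0},{"offset":[3.6,2.06,-0.1],"angular":[0,0,0],"jaw":0},{"offset":[3.6,2.06,-0.1],"angular":[0,0,0],"jaw":0}])

```text
t: 1.15
ee_pos: [228.5, -591.6, 226.0]
tool_rot: [0.786, 0.619, 0.0, -0.0]
ft_force: [0.8, 0.5, 0.6]
gripper_width: 47.0
grip_force: 0.0
```

servo_tool(commands=[{"offset":[3.6,2.06,-0.1],"angular":[0,0,0],"jaw":0},{"offset":[3.6,2.06,-0.1],"angular":[0,0,0],"jaw":0},{"offset":[3.6,2.06,-0.1],"angular":[0,0,0],"jaw":0},{"offset":[3.6,2.06,-0.1],"angular":[0,0,0],"jaw":0},{"offset":[3.6,2.06,-0.1],"angular":[0,0,0],"jaw":0},{"offset":[3.6,2.06,-0.1],"angular":[0,0,0],"jaw":0},{"offset":[3.6,2.06,-0.1],"angular":[0,0,0],"jaw":0},{"offset":[3.6,2.06,-0.1],"angular":[0,0,0],"jaw":0}])

```text
t: 2.15
ee_pos: [456.4, -349.7, 234.4]
tool_rot: [0.785, 0.619, -0.0, -0.0]
ft_force: [0.6, -0.0, -0.5]
gripper_width: 46.9
grip_force: 0.0
```

servo_tool(commands=[{"offset":[3.6,2.06,-0.1],"angular":[0,0,0],"jaw":0},{"offset":[3.6,2.06,-0.1],"angular":[0,0,0],"jaw":0},{"offset":[3.6,2.06,-0.1],"angular":[0,0,0],"jaw":0},{"offset":[3.6,2.06,-0.1],"angular":[0,0,0],"jaw":0},{"offset":[3.6,2.06,-0.1],"angular":[0,0,0],"jaw":0},{"offset":[2.0,1.1,-0.1],"angular":[0,0,0],"jaw":0},{"offset":[0,0,0],"angular":[0,0,0],"jaw":0},{"offset":[0,0,0],"angular":[0,0,0],"jaw":0}])

```text
t: 3.15
ee_pos: [612.4, -184.3, 240.3]
tool_rot: [0.786, 0.619, -0.0, -0.0]
ft_force: [-0.4, -0.0, -0.2]
gripper_width: 47.2
grip_force: 0.0
```

Run:
```python
from h import *
rel(624,-171.5,240,76.5)
I,X,M,K=shot('wrist'); np.save('w1.npy',X); cv2.imwrite('pics/c.png',I)
h=X[(abs(X[...,0]-624)<50)&(abs(X[...,1]+171)<55)&(X[...,2]>12)&(X[...,2]<95)]
for nm,v in(('fin',h[h[:,2]>60]),('fintop',h[h[:,2]>70]),('body',h[(h[:,2]>20)&(h[:,2]<40)])):
    print(nm,len(v),cv2.minAreaRect(v[:,:2].astype(np.float32)),np.median(v[:,2]),v[:,2].max())
```

```text
tcp [ 612.4 -184.3  240.3] yaw 76.44 tilt [-0.04 -0.03] F [-0.4 -0.  -0.2] w 47.2 t 3.15
shift_cm [1.52 0.83 0.03] turn -0.06
fin 500 ((622.2609252929688, -172.2053680419922), (30.018266677856445, 11.628265380859375), 76.10456848144531) 74.71772298107422 76.98499074182075
fintop 452 ((622.647216796875, -172.36607360839844), (29.93997573852539, 10.626744270324707), 76.48619842529297) 74.82387118432027 76.98499074182075
body 1603 ((622.7357177734375, -172.54856872558594), (49.917884826660156, 42.540748596191406), 76.34431457519531) 24.81760869690197 35.01053793539518
```

View pics/c.png

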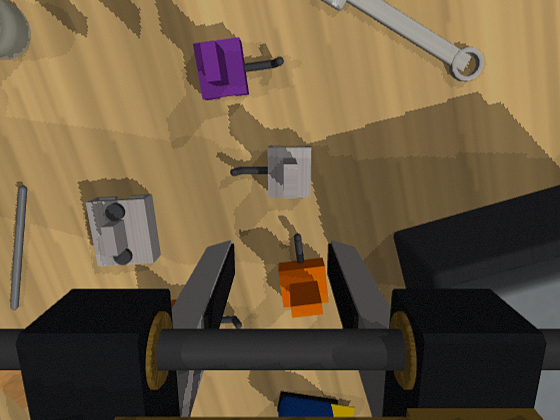

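The wrist view shows the grey hanger at (290,172), hook to the left. The measured fin is 30 × 11 mm and the body 50 × 42.5 mm, with its top at z 75, all as specified. Descending to grasp.

servo_tool(commands=[{"offset":[1.4,0.7,0],"angular":[0,0,0],"jaw":0},{"offset":[0,0,3.5],"angular":[0,0,0],"jaw":0},{"offset":[0,0,4],"angular":[0,0,0],"jaw":0},{"offset":[0,0,4],"angular":[0,0,0],"jaw":0},{"offset":[0,0,4],"angular":[0,0,0],"jaw":0},{"offset":[0,0,2],"angular":[0,0,0],"jaw":0},{"offset":[0,0,1],"angular":[0,0,0],"jaw":0},{"offset":[0,0,0],"angular":[0,0,0],"jaw":0}])

```text
t: 4.2
ee_pos: [623.6, -170.9, 55.9]
tool_rot: [0.785, 0.619, 0.0, 0.0]
ft_force: [0.1, -0.5, 0.2]
gripper_width: 47.3
grip_force: 0.0
```

```bash
python3 -c "
from h import *
rel(622.5,-172.4,55,76.4)"
```

```text
tcp [ 623.6 -170.9   55.9] yaw 76.51 tilt [0.02 0.  ] F [ 0.1 -0.5  0.2] w 47.3 t 4.2
shift_cm [-0.18 -0.08  0.09] turn 0.11
```

servo_tool(commands=[{"offset":[-0.18,-0.08,0.1],"angular":[0,0,0],"jaw":0},{"offset":[0,0,0],"angular":[0,0,0],"jaw":-0.5},{"offset":[0,0,0],"angular":[0,0,0],"jaw":-1},{"offset":[0,0,0],"angular":[0,0,0],"jaw":-1},{"offset":[0,0,0],"angular":[0,0,0],"jaw":-1},{"offset":[0,0,0],"angular":[0,0,0],"jaw":-1}])

```text
t: 4.95
ee_pos: [622.1, -172.5, 54.5]
tool_rot: [0.785, 0.619, 0.0, 0.0]
ft_force: [0.6, -0.7, 0.5]
gripper_width: 11.5
grip_force: 30.0
```

servo_tool(commands=[{"offset":[0,0,-2],"angular":[0,0,0],"jaw":-1},{"offset":[0,0,-3],"angular":[0,0,0],"jaw":-1},{"offset":[0,0,-4],"angular":[0,0,0],"jaw":-1},{"offset":[0,0,-4],"angular":[0,0,0],"jaw":-1},{"offset":[0,0,-4],"angular":[0,0,0],"jaw":-1},{"offset":[0,0,-3],"angular":[0,0,0],"jaw":-1},{"offset":[0,0,0],"angular":[0,0,0],"jaw":-1},{"offset":[0,0,0],"angular":[0,0,0],"jaw":-1}])

```text
t: 5.95
ee_pos: [621.5, -172.4, 253.9]
tool_rot: [0.785, 0.619, -0.0, -0.0]
ft_force: [-0.2, -0.3, -3.4]
gripper_width: 11.8
grip_force: 30.0
```

Run:
```python
from h import *
u=np.array([np.cos(np.radians(76.4)),np.sin(np.radians(76.4))])
tip=np.array([552.,100.3]); g=tip-u*110
print(g); rel(g[0],g[1],250,76.4)
```

```text
[526.13436756  -6.61571006]
tcp [ 621.5 -172.4  253.9] yaw 76.52 tilt [-0.06  0.01] F [-0.2 -0.3 -3.4] w 11.8 t 5.95
shift_cm [ 13.9  -13.13   0.4 ] turn 0.12
```

servo_tool(commands=[{"offset":[2.78,-2.63,0],"angular":[0,0,0],"jaw":-1},{"offset":[2.78,-2.63,0],"angular":[0,0,0],"jaw":-1},{"offset":[2.78,-2.63,0],"angular":[0,0,0],"jaw":-1},{"offset":[2.78,-2.63,0],"angular":[0,0,0],"jaw":-1},{"offset":[2.78,-2.63,0],"angular":[0,0,0],"jaw":-1},{"offset":[0,0,0],"angular":[0,0,0],"jaw":-1},{"offset":[0,0,0],"angular":[0,0,0],"jaw":-1},{"offset":[0,0,0],"angular":[0,0,0],"jaw":-1}])

```text
t: 6.95
ee_pos: [526.7, -7.6, 254.0]
tool_rot: [0.786, 0.619, -0.0, -0.0]
ft_force: [-0.4, 0.2, -3.2]
gripper_width: 11.8
grip_force: 30.0
```

```bash
cat > m.py <<'E'
from h import *
rel(526.1,-6.6,250,76.4)
I,X,M,K=shot('wrist')
import sys; n=sys.argv[1]; np.save(n+'.npy',X); cv2.imwrite('pics/'+n+'.png',I)
a=np.radians(76.4);p=np.array([576.,199.5])
q=X.reshape(-1,3);q=q[(q[:,2]>84)&(q[:,2]<96)]
for _ in range(6):
    u=np.array([np.cos(a),np.sin(a)]);w=np.array([u[1],-u[0]])
    s=(q[:,:2]-p)@u;t=(q[:,:2]-p)@w
    # cap's two edges, in 10 mm slices clear of the nose
    S=[];E=[]
    for b in range(-75,90,8):
        g=(abs(s-b)<4)&(abs(t)<22)
        if g.sum()>20: S.append(b);E.append([t[g].min(),t[g].max()])
    S=np.array(S);E=np.array(E);ok=abs(np.ptp(E,axis=1)-30)<3
    f=np.polyfit(S[ok],E[ok].mean(1),1);a-=np.arctan(f[0]);p=p+w*f[1]
g=abs(t)<16
print('yaw',np.degrees(a),'p',p,'widths',np.ptp(E,axis=1).round(1),'resid',(E.mean(1)[ok]-np.polyval(f,S[ok])).round(1))
print('z cap',[np.median(q[g&(abs(s-b)<5),2]).round(1) for b in(-60,-20,20,60)])
c=g&(s<-60); 
for b in np.arange(-115,-75,3):
    k=(abs(s-b)<1.5)&(abs(t)<20)
    if k.sum()>3: print(b,k.sum(),np.ptp(t[k]).round(1),t[k].mean().round(1),np.median(q[k,2]).round(1))
E
python3 m.py d
```

```text
tcp [526.7  -7.6 254. ] yaw 76.44 tilt [-0.05  0.01] F [-0.4  0.2 -3.2] w 11.8 t 6.95
shift_cm [ 0.08 -0.08  0.4 ] turn 0.04
yaw 76.3041772741325 p [574.94800224 199.75450273] widths [29.3 29.1 29. ] resid [ 0. -0.  0.]
z cap [np.float64(89.8), np.float64(nan), np.float64(nan), np.float64(nan)]
-103 10 2.4 0.0 88.3
-100 38 8.9 -0.0 88.6
-97 68 14.6 0.7 88.9
-94 101 20.9 0.0 89.0
-91 133 26.5 -0.0 88.8
-88 160 29.6 0.1 89.5
-85 153 29.5 0.1 89.8
-82 151 29.5 0.1 89.8
-79 154 29.5 -0.3 89.9
-76 155 29.3 0.1 89.7
  return _methods._mean(a, axis=axis, dtype=dtype,
  ret = ret.dtype.type(ret / rcount)
```

View pics/d.png

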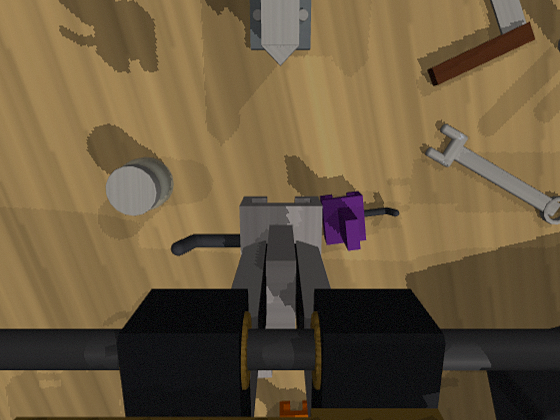

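The hanger is held square in the fingers and the pointed nose shows at (282,60). I'll look once from further along, for the rail's yaw and the end stop.

servo_tool(commands=[{"offset":[3,0,0],"angular":[0,0,0],"jaw":-1},{"offset":[4,0,0],"angular":[0,0,0],"jaw":-1},{"offset":[4,0,0],"angular":[0,0,0],"jaw":-1},{"offset":[3,0,0],"angular":[0,0,0],"jaw":-1},{"offset":[0,0,0],"angular":[0,0,0],"jaw":-1},{"offset":[0,0,0],"angular":[0,0,0],"jaw":-1}])

```text
t: 7.75
ee_pos: [559.4, 128.5, 254.1]
tool_rot: [0.786, 0.619, -0.0, -0.0]
ft_force: [0.4, -0.9, -4.0]
gripper_width: 11.7
grip_force: 30.0
```

```bash
python3 m.py e 2>/dev/null
python3 - <<'E'
from h import *
X=np.load('e.npy')
# hanger body in the tool's frame (held): points near the grasp, well above the rail
s=ctrl.state();T=R.from_quat(s['tool_rot']).as_matrix();L=(X-s['ee_pos'])@T
m=(abs(L[...,0])<45)&(abs(L[...,1])<45)&(L[...,2]>22)&(L[...,2]<34)
v=L[m];print('plate in tool frame',len(v),cv2.minAreaRect(v[:,:2].astype(np.float32)),np.median(v[:,2]),'y',v[:,1].min(),v[:,1].max(),'x',v[:,0].min(),v[:,0].max())
for lo in np.arange(5,30,5):
    g=v[(abs(v[:,0]-lo)<2.5)]
    if len(g)>9: print(lo,len(g),g[:,1].min().round(1),g[:,1].max().round(1),np.median(g[:,2]).round(1))
E
```

```text
tcp [559.4 128.5 254.1] yaw 76.46 tilt [-0.04 -0.02] F [ 0.4 -0.9 -4. ] w 11.7 t 7.75
shift_cm [-13.91  -0.07   0.42] turn 0.06
yaw 76.33196629306156 p [574.83149488 199.78268917] widths [29.  29.9 29.7 29.5 29.3 29.2 29.  28.8 29.4 29.3 30.  29.8 29.6 29.4
 29.2 36.4 35.9 37.  29.9 29.8 29.6] resid [-0.3  0.1  0.1  0.1  0.1  0.1  0.1  0.1 -0.3 -0.4  0.1  0.1  0.   0.
  0.  -0.   0.   0. ]
z cap [np.float64(89.8), np.float64(89.7), np.float64(89.8), np.float64(89.8)]
-76 85 23.8 0.6 90.0
plate in tool frame 2878 ((12.359625816345215, -1.214761734008789), (43.163841247558594, 26.504058837890625), 89.9299545288086) 29.783442039097594 y -22.783515826356158 20.37286952777182 x -0.9180976489818139 25.620274660015614
5 278 -22.7 20.2 29.8
10 513 -22.6 20.4 29.8
15 730 -22.4 20.1 29.6
20 769 -22.7 20.1 29.8
25 568 -22.7 20.1 30.0
```

View pics/e.png

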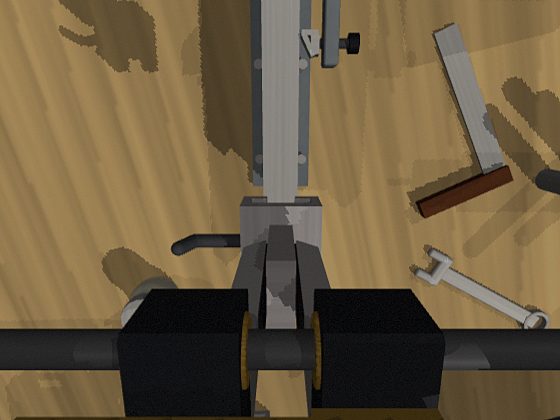

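servo_tool(commands=[{"offset":[-3.6,-0.1,0],"angular":[0,0,0.1],"jaw":-1},{"offset":[-4,-0.1,0],"angular":[0,0,0],"jaw":-1},{"offset":[0,0,2],"angular":[0,0,0],"jaw":-1},{"offset":[0,0,4],"angular":[0,0,0],"jaw":-1},{"offset":[0,0,4],"angular":[0,0,0],"jaw":-1},{"offset":[0,0,2.6],"angular":[0,0,0],"jaw":-1},{"offset":[0,0,0],"angular":[0,0,0],"jaw":-1},{"offset":[0,0,0],"angular":[0,0,0],"jaw":-1}])

```text
t: 8.8
ee_pos: [540.2, 55.6, 129.6]
tool_rot: [0.786, 0.618, 0.0, 0.0]
ft_force: [0.5, 0.1, -3.0]
gripper_width: 12.0
grip_force: 30.0
```

```bash
cat > n.py <<'E'
from h import *
rel(539.6,55,127.5,76.33)
I,X,M,K=shot('wrist'); cv2.imwrite('pics/f.png',I)
s=ctrl.state();T=R.from_quat(s['tool_rot']).as_matrix();L=((X-s['ee_pos'])@T).reshape(-1,3)
pl=L[(abs(L[:,0])<26)&(abs(L[:,1])<30)&(L[:,2]>25)&(L[:,2]<34)]
print('plate',len(pl),'y',pl[:,1].min(),pl[:,1].max(),'mid',(pl[:,1].min()+pl[:,1].max())/2,'xmax',pl[:,0].max(),'z',np.median(pl[:,2]))
cp=L[(L[:,0]>28)&(abs(L[:,1])<22)&(L[:,2]>34)&(L[:,2]<46)]
print('nose tip x',cp[:,0].min(),'z',np.median(cp[cp[:,0]>65][:,2]))
for b in range(50,200,15):
    g=cp[abs(cp[:,0]-b)<3]
    if len(g)>20: print(b,len(g),np.ptp(g[:,1]).round(2),'mid',((g[:,1].min()+g[:,1].max())/2).round(2),np.median(g[:,2]).round(2))
E
python3 n.py
```

```text
tcp [540.2  55.6 129.6] yaw 76.36 tilt [0.07 0.  ] F [ 0.5  0.1 -3. ] w 12.0 t 8.8
shift_cm [-0.08 -0.04  0.21] turn 0.03
plate 2839 y -22.816576877164604 20.239897975359344 mid -1.2883394509026296 xmax 25.156472008805935 z 29.911218474208336
nose tip x 44.6442750190314 z 40.09266937962253
50 232 15.75 mid -0.38 41.03
65 669 30.03 mid -0.32 40.15
80 706 29.68 mid -0.38 40.07
95 774 30.07 mid -0.31 40.07
110 822 29.5 mid -0.36 40.11
125 242 29.88 mid -0.36 40.17
```

servo_tool(commands=[{"offset":[0,0.09,0],"angular":[0,0,0],"jaw":-1},{"offset":[0,0,0],"angular":[0,0,0],"jaw":-1},{"offset":[0,0,0],"angular":[0,0,0],"jaw":-1}])

```text
t: 9.22
ee_pos: [540.6, 55.8, 128.8]
tool_rot: [0.786, 0.618, 0.0, 0.0]
ft_force: [-1.2, 0.1, -4.2]
gripper_width: 11.9
grip_force: 30.0
```

```bash
python3 n.py
```

```text
tcp [540.6  55.8 128.8] yaw 76.41 tilt [ 0.03 -0.  ] F [-1.2  0.1 -4.2] w 11.9 t 9.225
shift_cm [-0.1  -0.07  0.13] turn 0.08
plate 2837 y -22.58401448660079 20.507299191092212 mid -1.0383576477542888 xmax 25.30767224894096 z 29.51729531111525
nose tip x 44.938751503770966 z 38.813040424553165
50 248 16.26 mid -0.38 39.84
65 694 29.54 mid -0.41 38.82
80 776 29.96 mid -0.37 38.8
95 757 29.74 mid -0.22 38.81
110 843 29.82 mid -0.33 38.84
125 242 29.74 mid -0.11 38.77
```

servo_tool(commands=[{"offset":[0,0.07,0],"angular":[0,0,0],"jaw":-1},{"offset":[0.3,0,0],"angular":[0,0,0],"jaw":-1},{"offset":[0.4,0,0],"angular":[0,0,0],"jaw":-1},{"offset":[0.4,0,0],"angular":[0,0,0],"jaw":-1},{"offset":[0.4,0,0],"angular":[0,0,0],"jaw":-1},{"offset":[0.3,0,0],"angular":[0,0,0],"jaw":-1},{"offset":[0,0,0],"angular":[0,0,0],"jaw":-1}])

```text
t: 10.15
ee_pos: [545.4, 73.4, 128.5]
tool_rot: [0.786, 0.619, 0.0, -0.0]
ft_force: [0.1, -0.4, -3.6]
gripper_width: 11.6
grip_force: 30.0
```

```bash
python3 n.py
```

```text
tcp [545.4  73.4 128.5] yaw 76.43 tilt [0.   0.01] F [ 0.1 -0.4 -3.6] w 11.6 t 10.15
shift_cm [-1.93 -0.13  0.1 ] turn 0.1
plate 2844 y -22.712061359783196 20.390550585326103 mid -1.160755387228546 xmax 25.51664958025202 z 29.653430147415676
nose tip x 28.029731232386144 z 38.601717910359845
50 642 30.02 mid -0.98 38.64
65 691 29.5 mid -1.02 38.58
80 716 29.98 mid -0.95 38.57
95 788 29.91 mid -0.77 38.62
110 828 29.73 mid -0.95 38.55
125 256 29.77 mid -0.7 38.61
```

servo_tool(commands=[{"offset":[0.4,0.01,-0.03],"angular":[0,0,0.1],"jaw":-1},{"offset":[0.4,0,0],"angular":[0,0,0],"jaw":-1},{"offset":[0.4,0,0],"angular":[0,0,0],"jaw":-1},{"offset":[0.4,0,0],"angular":[0,0,0],"jaw":-1},{"offset":[0,0,0],"angular":[0,0,0],"jaw":-1}])

```text
t: 10.82
ee_pos: [549.3, 89.1, 128.8]
tool_rot: [0.786, 0.618, 0.0, -0.0]
ft_force: [0.0, -0.4, -4.0]
gripper_width: 11.6
grip_force: 30.0
```

servo_tool(commands=[{"offset":[0.4,0,0],"angular":[0,0,0],"jaw":-1},{"offset":[0.5,0,0],"angular":[0,0,0],"jaw":-1},{"offset":[0.5,0,0],"angular":[0,0,0],"jaw":-1},{"offset":[0.5,0,0],"angular":[0,0,0],"jaw":-1},{"offset":[0,0,0],"angular":[0,0,0],"jaw":-1}])

```text
t: 11.45
ee_pos: [553.7, 107.7, 128.8]
tool_rot: [0.786, 0.618, 0.0, -0.0]
ft_force: [0.9, -0.6, -3.3]
gripper_width: 12.1
grip_force: 30.0
```

```bash
python3 n.py
```

```text
tcp [553.7 107.7 128.8] yaw 76.35 tilt [-0.    0.01] F [ 0.9 -0.6 -3.3] w 12.1 t 11.45
shift_cm [-5.45 -0.13  0.13] turn 0.02
plate 2840 y -22.830736761461345 20.294255218364427 mid -1.2682407715484594 xmax 25.687050255903642 z 29.68331717525217
nose tip x 28.012022631232284 z 38.98999309862335
50 658 29.56 mid -1.34 38.91
65 678 29.59 mid -1.04 38.92
80 706 29.46 mid -1.33 38.97
95 787 29.9 mid -1.33 38.95
110 812 29.71 mid -1.07 39.03
125 291 29.69 mid -1.28 39.08
```

servo_tool(commands=[{"offset":[0.5,0,0],"angular":[0,0,0],"jaw":-1},{"offset":[0.6,0,0],"angular":[0,0,0],"jaw":-1},{"offset":[0.6,0,0],"angular":[0,0,0],"jaw":-1},{"offset":[0.6,0,0],"angular":[0,0,0],"jaw":-1},{"offset":[0.6,0,0],"angular":[0,0,0],"jaw":-1},{"offset":[0.6,0,0],"angular":[0,0,0],"jaw":-1},{"offset":[0.6,0,0],"angular":[0,0,0],"jaw":-1},{"offset":[0.5,0,0],"angular":[0,0,0],"jaw":-1}])

```text
t: 12.5
ee_pos: [564.7, 152.3, 128.8]
tool_rot: [0.786, 0.618, 0.0, -0.0]
ft_force: [0.0, 0.5, -3.6]
gripper_width: 12.1
grip_force: 30.0
```

servo_tool(commands=[{"offset":[0,0,0],"angular":[0,0,0],"jaw":-1},{"offset":[0,0,0],"angular":[0,0,0],"jaw":-1},{"offset":[0,0,0],"angular":[0,0,0],"jaw":-1}])

```text
t: 12.88
ee_pos: [564.6, 151.6, 128.8]
tool_rot: [0.786, 0.618, -0.0, 0.0]
ft_force: [0.1, 0.4, -3.3]
gripper_width: 12.4
grip_force: 30.0
```

```bash
cat >> n.py <<'E'
a=np.radians(76.33);u=np.array([np.cos(a),np.sin(a)]);w=np.array([u[1],-u[0]])
print('rail y of tcp',(s['ee_pos'][:2]-[574.83,199.78])@u+89)
q=X.reshape(-1,3);S=(q[:,:2]-[574.83,199.78])@u+89;t=(q[:,:2]-[574.83,199.78])@w
for nm,m in(('catch nose (t16-30)',(t>17)&(t<30)&(q[:,2]>75)&(q[:,2]<110)),('arm',(t>38)&(t<60)&(q[:,2]>85)&(q[:,2]<105)),('buffer',(abs(t)<10)&(q[:,2]>93)&(q[:,2]<125)&(S>140))):
    if m.sum(): print(nm,m.sum(),'y',np.percentile(S[m],[0.5,5,95,99.5]).round(1),'t',np.percentile(t[m],[1,99]).round(1))
E
python3 n.py
```

```text
tcp [564.6 151.6 128.8] yaw 76.29 tilt [-0. -0.] F [ 0.1  0.4 -3.3] w 12.4 t 12.875
shift_cm [-9.98 -0.14  0.13] turn -0.04
plate 2845 y -22.749222529398054 20.44238614150525 mid -1.1534181939464023 xmax 25.278760185719083 z 29.714556230197775
nose tip x 28.015607012845955 z 38.935684097304836
50 672 29.99 mid -1.46 39.06
65 693 29.54 mid -1.49 38.91
80 778 30.01 mid -1.46 38.92
95 813 38.13 mid 2.92 38.93
110 1013 38.39 mid 2.79 38.83
125 239 29.72 mid -1.68 39.05
rail y of tcp 39.75844625327597
catch nose (t16-30) 1549 y [ 41.8  46.9 150.3 151.4] t [17.1 29.8]
arm 2018 y [124.6 127.3 159.1 161.5] t [38.1 59.7]
```

View pics/f.png

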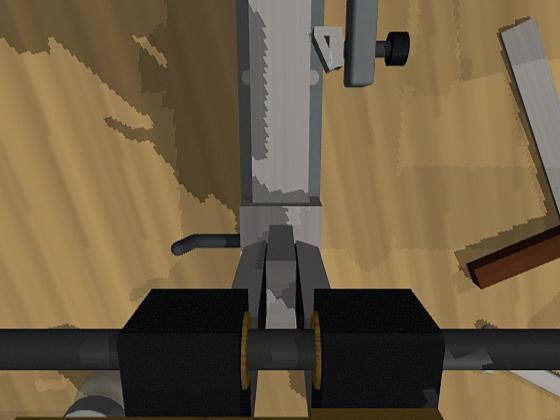

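servo_tool(commands=[{"offset":[0.5,-0.03,0],"angular":[0,0,0],"jaw":-1},{"offset":[0.7,0,0],"angular":[0,0,0],"jaw":-1},{"offset":[0.8,0,0],"angular":[0,0,0],"jaw":-1},{"offset":[0.8,0,0],"angular":[0,0,0],"jaw":-1},{"offset":[0.8,0,0],"angular":[0,0,0],"jaw":-1},{"offset":[0.8,0,0],"angular":[0,0,0],"jaw":-1},{"offset":[0.7,0,0],"angular":[0,0,0],"jaw":-1},{"offset":[0.6,0,0],"angular":[0,0,0],"jaw":-1}])

```text
t: 13.92
ee_pos: [577.9, 207.8, 128.8]
tool_rot: [0.786, 0.618, 0.0, -0.0]
ft_force: [-0.6, -0.1, -3.5]
gripper_width: 11.8
grip_force: 30.0
```

servo_tool(commands=[{"offset":[0.3,0,0],"angular":[0,0,0],"jaw":-1},{"offset":[0,0,0],"angular":[0,0,0],"jaw":-1}])

```text
t: 14.18
ee_pos: [578.5, 210.3, 128.8]
tool_rot: [0.786, 0.618, 0.0, -0.0]
ft_force: [0.0, 0.2, -4.3]
gripper_width: 12.0
grip_force: 30.0
```

```bash
python3 n.py
```

```text
tcp [578.5 210.3 128.8] yaw 76.32 tilt [-0.  0.] F [ 0.   0.2 -4.3] w 12.0 t 14.175
shift_cm [-16.01  -0.11   0.13] turn -0.01
plate 2839 y -22.6710659679422 20.440985836196308 mid -1.1150400658729467 xmax 25.718320527478895 z 29.66239044766712
nose tip x 28.001621626140437 z 38.865584106477634
50 789 38.04 mid 2.97 38.69
65 661 29.96 mid -1.21 38.89
80 707 29.51 mid -1.28 38.89
95 790 29.99 mid -1.23 38.93
110 263 29.23 mid -1.24 38.8
rail y of tcp 99.85394257692037
catch nose (t16-30) 1668 y [102.1 107.9 216.7 217.7] t [17.1 29.8]
arm 3605 y [126.  132.  217.4 221.7] t [38.1 59.3]
buffer 2022 y [198.4 198.5 217.1 217.8] t [-9.7  9.9]
```

servo_tool(commands=[{"offset":[0.4,0,0],"angular":[0,0,0],"jaw":-1},{"offset":[0.3,0,0],"angular":[0,0,0],"jaw":-1},{"offset":[0.3,0,0],"angular":[0,0,0],"jaw":-1},{"offset":[0.3,0,0],"angular":[0,0,0],"jaw":-1},{"offset":[0.2,0,0],"angular":[0,0,0],"jaw":-1}])

```text
t: 14.85
ee_pos: [581.7, 224.7, 128.6]
tool_rot: [0.786, 0.618, -0.0, -0.0]
ft_force: [-2.3, -2.2, -2.9]
gripper_width: 12.0
grip_force: 30.0
```

servo_tool(commands=[{"offset":[0.3,0,0],"angular":[0,0,0],"jaw":-1},{"offset":[0.3,0,0],"angular":[0,0,0],"jaw":-1},{"offset":[0.3,0,0],"angular":[0,0,0],"jaw":-1},{"offset":[0.3,0,0],"angular":[0,0,0],"jaw":-1},{"offset":[0.2,0,0],"angular":[0,0,0],"jaw":-1}])

```text
t: 15.48
ee_pos: [585.4, 238.9, 128.9]
tool_rot: [0.786, 0.618, 0.0, -0.0]
ft_force: [-2.6, -0.3, -3.3]
gripper_width: 12.0
grip_force: 30.0
```

```bash
python3 n.py
```

```text
tcp [585.4 238.9 128.9] yaw 76.33 tilt [0.01 0.02] F [-2.6 -0.3 -3.3] w 12.0 t 15.475
shift_cm [-18.95  -0.1    0.13] turn 0.0
plate 2840 y -22.725750027058925 20.462232921171932 mid -1.1317585529434968 xmax 25.049820026175198 z 29.67875681131318
nose tip x 28.00372312506772 z 38.99765017987944
50 668 30.06 mid -0.98 39.01
65 668 29.59 mid -0.93 38.96
80 421 29.8 mid -1.05 39.03
125 185 29.59 mid -1.1 39.04
rail y of tcp 129.6873091107991
catch nose (t16-30) 981 y [130.4 134.3 216.6 216.7] t [17.1 29.9]
arm 3896 y [126.4 133.8 239.9 245.5] t [38.1 59.8]
buffer 5981 y [141.1 144.3 243.5 246. ] t [-9.7  9.7]
```

servo_tool(commands=[{"offset":[0.4,0,0],"angular":[0,0,0],"jaw":-1},{"offset":[0.6,0,0],"angular":[0,0,0],"jaw":-1},{"offset":[0.6,0,0],"angular":[0,0,0],"jaw":-1},{"offset":[0.6,0,0],"angular":[0,0,0],"jaw":-1},{"offset":[0.6,0,0],"angular":[0,0,0],"jaw":-1},{"offset":[0.6,0,0],"angular":[0,0,0],"jaw":-1},{"offset":[0.4,0,0],"angular":[0,0,0],"jaw":-1},{"offset":[0,0,0],"angular":[0,0,0],"jaw":-1}])

```text
t: 16.52
ee_pos: [594.4, 276.0, 128.9]
tool_rot: [0.786, 0.618, 0.0, -0.0]
ft_force: [-3.0, 2.2, -4.1]
gripper_width: 11.9
grip_force: 30.0
```

servo_tool(commands=[{"offset":[0.2,0,0],"angular":[0,0,0],"jaw":-1},{"offset":[0.1,0,0],"angular":[0,0,0],"jaw":-1},{"offset":[0.1,0,0],"angular":[0,0,0],"jaw":-1},{"offset":[0,0,0],"angular":[0,0,0],"jaw":-1}])

```text
t: 17.02
ee_pos: [595.3, 279.2, 128.8]
tool_rot: [0.786, 0.618, 0.0, -0.0]
ft_force: [-3.5, -0.7, -3.6]
gripper_width: 11.8
grip_force: 30.0
```

```bash
python3 n.py | egrep 'tcp|plate'
```

```text
tcp [595.3 279.2 128.8] yaw 76.31 tilt [0. 0.] F [-3.5 -0.7 -3.6] w 11.8 t 17.025
plate 2835 y -22.7881036796582 20.445089608288598 mid -1.171507035684801 xmax 25.216177131942477 z 29.68570152468528
rail y of tcp 171.00429165050215
```

servo_tool(commands=[{"offset":[0.1,0,0],"angular":[0,0,0],"jaw":-1},{"offset":[0.1,0,0],"angular":[0,0,0],"jaw":-1},{"offset":[0.1,0,0],"angular":[0,0,0],"jaw":-1},{"offset":[0,0,0],"angular":[0,0,0],"jaw":-1}])

```text
t: 17.58
ee_pos: [596.1, 282.2, 128.8]
tool_rot: [0.786, 0.618, 0.0, -0.0]
ft_force: [-2.5, -0.6, -3.3]
gripper_width: 11.6
grip_force: 30.0
```

servo_tool(commands=[{"offset":[0.1,0,0],"angular":[0,0,0],"jaw":-1},{"offset":[0.05,0,0],"angular":[0,0,0],"jaw":-1},{"offset":[0,0,0],"angular":[0,0,0],"jaw":-1}])

```text
t: 17.95
ee_pos: [596.4, 283.5, 128.8]
tool_rot: [0.786, 0.618, -0.0, 0.0]
ft_force: [-2.4, -2.4, -2.1]
gripper_width: 11.5
grip_force: 30.0
```

servo_tool(commands=[{"offset":[0.05,0,0],"angular":[0,0,0],"jaw":-1},{"offset":[0.05,0,0],"angular":[0,0,0],"jaw":-1},{"offset":[0,0,0],"angular":[0,0,0],"jaw":-1},{"offset":[0,0,0],"angular":[0,0,0],"jaw":-1}])

```text
t: 18.45
ee_pos: [596.6, 284.5, 128.8]
tool_rot: [0.786, 0.618, -0.0, 0.0]
ft_force: [-4.7, -3.5, -2.9]
gripper_width: 11.6
grip_force: 30.0
```

```bash
python3 n.py | egrep 'tcp|plate|mid'
```

```text
tcp [596.6 284.5 128.8] yaw 76.3 tilt [ 0. -0.] F [-4.7 -3.5 -2.9] w 11.6 t 18.45
plate 2678 y -22.737692190009273 20.41691896619296 mid -1.160386611908157 xmax 25.964786244133688 z 29.639633103690056
80 771 30.01 mid -1.43 38.93
95 245 29.36 mid -1.46 38.91
rail y of tcp 176.43792711818975
```

servo_tool(commands=[{"offset":[0.05,0,0],"angular":[0,0,0],"jaw":-1},{"offset":[0,0,0],"angular":[0,0,0],"jaw":-1},{"offset":[0,0,0],"angular":[0,0,0],"jaw":-1}])

```text
t: 18.88
ee_pos: [596.9, 285.0, 128.9]
tool_rot: [0.786, 0.618, 0.0, 0.0]
ft_force: [-1.7, -2.1, -4.4]
gripper_width: 12.0
grip_force: 30.0
```

servo_tool(commands=[{"offset":[0.05,0,0],"angular":[0,0,0],"jaw":-1},{"offset":[0,0,0],"angular":[0,0,0],"jaw":-1},{"offset":[0,0,0],"angular":[0,0,0],"jaw":-1}])

```text
t: 19.25
ee_pos: [597.0, 285.4, 128.8]
tool_rot: [0.786, 0.618, 0.0, 0.0]
ft_force: [-0.9, -3.7, -2.6]
gripper_width: 11.9
grip_force: 30.0
```

servo_tool(commands=[{"offset":[0.05,0,0],"angular":[0,0,0],"jaw":-1},{"offset":[0,0,0],"angular":[0,0,0],"jaw":-1},{"offset":[0,0,0],"angular":[0,0,0],"jaw":-1}])

```text
t: 19.62
ee_pos: [597.1, 285.9, 128.9]
tool_rot: [0.786, 0.618, 0.0, 0.0]
ft_force: [0.6, -4.0, -3.4]
gripper_width: 12.2
grip_force: 30.0
```

servo_tool(commands=[{"offset":[0.05,0,0],"angular":[0,0,0],"jaw":-1},{"offset":[0,0,0.05],"angular":[0,0,0],"jaw":-1},{"offset":[0,0,0],"angular":[0,0,0],"jaw":-1},{"offset":[0,0,0],"angular":[0,0,0],"jaw":-1}])

```text
t: 20.12
ee_pos: [597.1, 286.5, 128.4]
tool_rot: [0.786, 0.618, 0.0, -0.0]
ft_force: [-1.1, -4.3, -1.9]
gripper_width: 11.7
grip_force: 30.0
```

```bash
python3 n.py | egrep 'tcp|plate|mid'
python3 - <<'E'
from h import *
o=[]
for n in('top','side'):
    I,X,M,K=shot(n)
    a=np.radians(76.33);u=np.array([np.cos(a),np.sin(a)]);w=np.array([u[1],-u[0]])
    c=np.array([574.83,199.78])+u*60+w*20
    pc=np.linalg.inv(M)@np.array([*c,90,1]);px=(K@pc[:3])[:2]/pc[2];print(n,px)
    x,y=px.astype(int);o.append(cv2.resize(I[y-35:y+35,x-35:x+35],(400,400),interpolation=2))
cv2.imwrite('pics/g.png',np.hstack(o))
E
```

```text
tcp [597.1 286.5 128.4] yaw 76.31 tilt [0.01 0.  ] F [-1.1 -4.3 -1.9] w 11.7 t 20.125
plate 2642 y -22.66015398336773 20.46389650468788 mid -1.0981287393399253 xmax 25.73974440112541 z 29.68336174976323
80 779 29.99 mid -1.5 38.53
rail y of tcp 178.4705830418181
top [187.41816483 197.05110223]
side [264.17793029 262.2082778 ]
```

View pics/g.png

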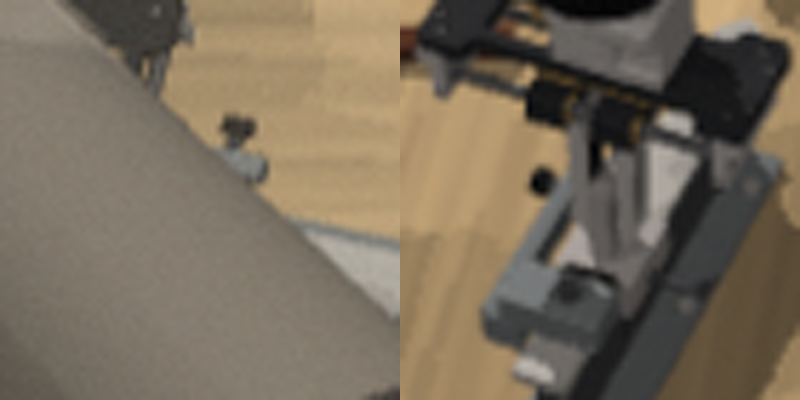

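The arm hides the catch in both views. I'll ease back gently and feel whether it holds.

servo_tool(commands=[{"offset":[-0.1,0,0],"angular":[0,0,0],"jaw":-1},{"offset":[-0.1,0,0],"angular":[0,0,0],"jaw":-1},{"offset":[0,0,0],"angular":[0,0,0],"jaw":-1},{"offset":[0,0,0],"angular":[0,0,0],"jaw":-1}])

```text
t: 20.78
ee_pos: [596.7, 284.7, 128.4]
tool_rot: [0.786, 0.618, 0.0, -0.0]
ft_force: [1.7, -2.3, -4.5]
gripper_width: 11.9
grip_force: 30.0
```

servo_tool(commands=[{"offset":[-0.05,0,0],"angular":[0,0,0],"jaw":-1},{"offset":[-0.05,0,0],"angular":[0,0,0],"jaw":-1},{"offset":[0,0,0],"angular":[0,0,0],"jaw":-1},{"offset":[0,0,0],"angular":[0,0,0],"jaw":-1}])

```text
t: 21.28
ee_pos: [596.5, 284.4, 128.5]
tool_rot: [0.786, 0.618, 0.001, -0.0]
ft_force: [2.7, 5.2, -6.7]
gripper_width: 11.8
grip_force: 30.0
```

Pulling back now meets resistance (+5 N), so the catch holds. Unload, release, retreat.

servo_tool(commands=[{"offset":[0.07,0,0],"angular":[0,0,0],"jaw":-1},{"offset":[0,0,0.04],"angular":[0,0,0],"jaw":-1},{"offset":[0,0,0.03],"angular":[0,0,0],"jaw":-1},{"offset":[0,0,0],"angular":[0,0,0],"jaw":-0.75},{"offset":[0,0,0],"angular":[0,0,0],"jaw":-0.5},{"offset":[0,0,0],"angular":[0,0,0],"jaw":-0.4},{"offset":[0,0,0],"angular":[0,0,0],"jaw":-0.4}])

```text
t: 22.15
ee_pos: [596.5, 284.0, 127.5]
tool_rot: [0.786, 0.618, -0.0, 0.0]
ft_force: [0.2, -0.4, -0.1]
gripper_width: 28.3
grip_force: 0.0
```

servo_tool(commands=[{"offset":[0,0,-1],"angular":[0,0,0],"jaw":-0.4},{"offset":[0,0,-2],"angular":[0,0,0],"jaw":-0.4},{"offset":[0,0,-3],"angular":[0,0,0],"jaw":-0.4},{"offset":[0,0,-4],"angular":[0,0,0],"jaw":-0.4},{"offset":[-4,0,-4],"angular":[0,0,0],"jaw":-0.4},{"offset":[-5,0,0],"angular":[0,0,0],"jaw":-0.4},{"offset":[0,0,0],"angular":[0,0,0],"jaw":-0.4},{"offset":[0,0,0],"angular":[0,0,0],"jaw":-0.4}])

```text
t: 23.15
ee_pos: [575.4, 197.2, 268.9]
tool_rot: [0.786, 0.618, 0.001, 0.0]
ft_force: [-0.3, 0.2, 0.1]
gripper_width: 28.2
grip_force: 0.0
```

Run:
```python
from h import *
rel(560,200,250,76.3)
I,X,M,K=shot('wrist')
cv2.imwrite('pics/h.png',I)
a=np.radians(76.33);u=np.array([np.cos(a),np.sin(a)]);w=np.array([u[1],-u[0]])
q=X.reshape(-1,3);S=(q[:,:2]-[574.83,199.78])@u+89;t=(q[:,:2]-[574.83,199.78])@w
f=(q[:,2]>138)&(q[:,2]<155)&(abs(t)<20)&(S>140)&(S<215)
print('fin top',f.sum(),S[f].min(),S[f].max(),(t[f].min()+t[f].max())/2,np.median(q[f,2]))
for lo in range(120,160,3):
    m=(abs(S-lo)<1.5)&(t>16)&(t<32)&(q[:,2]>78)&(q[:,2]<105)
    if m.any(): print('catch side',lo,m.sum(),t[m].min().round(1))
```

```text
tcp [575.4 197.2 268.9] yaw 76.31 tilt [0.08 0.04] F [-0.3  0.2  0.1] w 28.2 t 23.15
shift_cm [-0.1  -1.56  1.89] turn 0.01
fin top 760 161.49533149064294 191.36938859664335 -0.05286047208135525 147.83724334143014
catch side 132 8 23.6
catch side 135 29 22.7
catch side 138 46 21.0
catch side 141 43 19.4
catch side 144 62 17.6
catch side 147 44 16.8
catch side 150 64 16.4
catch side 153 21 16.1
catch side 156 28 16.0
catch side 159 21 16.0
```

View pics/h.png

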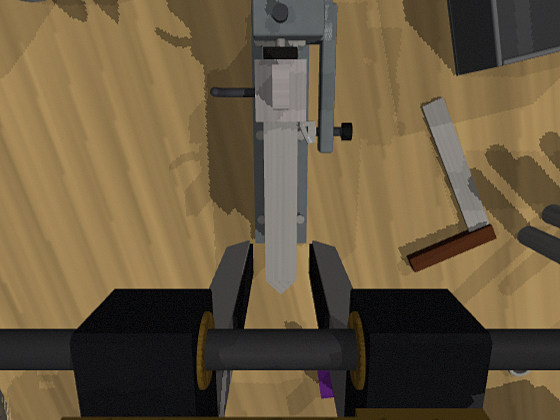

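The hanger sits at (282,90) with its hook on the left. The catch nose at (308,130) is out behind it. The fin is centred on the rail at y 176, its top at z 148, so the buffer is pressed by about 3 mm.

```bash
python3 -c "
from station import ctrl
print(ctrl.close_job())"
```

```text
the job is handed in; nothing more can be done
None
```

The hanger is on the rail with its hook on the side away from the catch, held by the snapped-out catch against the pressed buffer, and released. The job is handed in; no verdict came back.

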